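# Change over the coating carrier: coated coupons out, fresh copper in, step mask locked

### The job

Change over the carrier for the next coating run: push the blue step mask forward off its screws and lift it aside, take each violet coated coupon out against its sprung jaw and lay it flat in the white tray, not stacked. Then clamp every fresh copper coupon in a station of its own (any station), pressing the sprung jaw back with the coupon and slipping it down so that it lies flat, straight and centred, fully home under the lip against the stop. Last, set the mask back down with the screw heads through its keyholes, draw it back over the stop bar until it is locked under the heads, let go, and leave the bottle, the jar and the screwdriver where they are.

Things in the scene. Friction and masses are not known exactly. Their poses are not given: they have to be found in the camera images.
- carrier: Coupon carrier fixed to the bench: aluminium base 190 x 250 x 6 mm with three stations 76 mm apart along y. Origin on the bench under the middle station; x runs from the stop bar (nearer the robot) to the red sprung jaws, z up. Each station has a white ledge 20 mm wide, 80 long, top 12 mm above the bench. Spring housings 42 mm high stand at x = 92 to 108 mm, behind the jaws.
- stop_bar (a point): Middle of the stop bar's lower edge where it faces the stations (x = -55 mm, z = 6 in the carrier frame, same axes). The bar is 31 mm high above the bench, 16 mm deep. A steel lip juts 6 mm from its face over all stations, underside 27 mm, top 31 mm above the bench. Between stations (y 25 to 51 mm either side) tongues as high as the bar reach 30 mm from its face and carry the two mask screws.
- screws (a point): Point midway between the two mask screws, level with the top of the bar and tongues (31 mm above the bench); axes as the carrier's. The screws stand at y = +38 and -38 mm from it: neck 7 mm in diameter, 7 mm high, then a round dark head 16 mm in diameter, 4 mm thick, top 42 mm above the bench. The mask lies on bar and tongues, under the heads.
- mask_grip (a point): Centre of the grip of the blue step mask (0.3 kg, balanced at the grip). The grip is a black bar 44 mm long (x), 14 wide (y), 22 high; its centre is 35 mm above the underside of the plate, its top 46. Plate 60 (x) x 200 (y) x 4 mm, reaching 30 mm in x and 100 mm in y from the grip. It starts locked on the carrier, its x axis along the carrier's, and is refitted that way round.
- mask_holes (a point): Point midway between the mask's two keyhole entry holes, on the plate's underside (6 mm to -x of the grip centre, 35 below); axes as the mask's. Holes at y = +38 and -38 mm, 22 mm across; from each a slot 11 mm wide runs to +x, where a screw neck comes to rest 16 to 17 mm from this point. To lock: holes down over the screws, then draw the mask 16 to 17 mm to the carrier's -x; to unlock, ease it 1 mm up and reverse.
- station_a (a point): Where the centre of a coupon (half-way up, 18 mm above the bench) lies when properly clamped in the station at the carrier's +y end (robot's left); axes as the carrier's. To load: press the jaw back 17 mm or more with the coupon's end, coupon held above the lip; lower it to the ledge; let the jaw push its other end under the lip to the stop.
- jaw_a (a joint): How far this station's jaw is pressed back towards the carrier's +x, in m: 0 closed (face 47 mm to +x of the station point), 0.026 fully back, 0.008 with a coupon clamped. Red block 34 mm wide, 16 thick, flat upright face 8 to 50 mm above the bench. Spring 5 N closed, 7 N on a coupon, 11.5 N fully back, damped.
- station_b (a point): Where the centre of a coupon (half-way up, 18 mm above the bench) lies when properly clamped in the station at the carrier's middle; axes as the carrier's. To load: press the jaw back 17 mm or more with the coupon's end, coupon held above the lip; lower it to the ledge; let the jaw push its other end under the lip to the stop.
- jaw_b (a joint): How far this station's jaw is pressed back towards the carrier's +x, in m: 0 closed (face 47 mm to +x of the station point), 0.026 fully back, 0.008 with a coupon clamped. Red block 34 mm wide, 16 thick, flat upright face 8 to 50 mm above the bench. Spring 5 N closed, 7 N on a coupon, 11.5 N fully back, damped.
- station_c (a point): Where the centre of a coupon (half-way up, 18 mm above the bench) lies when properly clamped in the station at the carrier's -y end (robot's right); axes as the carrier's. To load: press the jaw back 17 mm or more with the coupon's end, coupon held above the lip; lower it to the ledge; let the jaw push its other end under the lip to the stop.
- jaw_c (a joint): How far this station's jaw is pressed back towards the carrier's +x, in m: 0 closed (face 47 mm to +x of the station point), 0.026 fully back, 0.008 with a coupon clamped. Red block 34 mm wide, 16 thick, flat upright face 8 to 50 mm above the bench. Spring 5 N closed, 7 N on a coupon, 11.5 N fully back, damped.
- fresh1_mid (a point): Centre of a fresh coupon (half-way up): plain bar of bright orange copper, 110 mm long (x), 32 wide (y), 12 thick (z), about 0.37 kg, both faces and ends alike. It starts flat on the bench, its length within 0.3 rad of the robot's x. Two or three are there; an absent one has no pose.
- fresh2_mid (a point): Centre of a fresh coupon (half-way up): plain bar of bright orange copper, 110 mm long (x), 32 wide (y), 12 thick (z), about 0.37 kg, both faces and ends alike. It starts flat on the bench, its length within 0.3 rad of the robot's x. Two or three are there; an absent one has no pose.
- fresh3_mid (a point): Centre of a fresh coupon (half-way up): plain bar of bright orange copper, 110 mm long (x), 32 wide (y), 12 thick (z), about 0.37 kg, both faces and ends alike. It starts flat on the bench, its length within 0.3 rad of the robot's x. Two or three are there; an absent one has no pose.
- coated_a_mid (a point): Centre of a coated coupon (half-way up), dark violet, otherwise like the fresh ones (110 x 32 x 12 mm, x along its length). If it is there, it starts clamped in station a under the locked mask; two or three coated ones are there, an absent one has no pose. To take it out, ease it 1-2 mm up off the ledge, push it 7 mm or more against the jaw, clear of the lip, and lift.
- coated_b_mid (a point): Centre of a coated coupon (half-way up), dark violet, otherwise like the fresh ones (110 x 32 x 12 mm, x along its length). If it is there, it starts clamped in station b under the locked mask; two or three coated ones are there, an absent one has no pose. To take it out, ease it 1-2 mm up off the ledge, push it 7 mm or more against the jaw, clear of the lip, and lift.
- coated_c_mid (a point): Centre of a coated coupon (half-way up), dark violet, otherwise like the fresh ones (110 x 32 x 12 mm, x along its length). If it is there, it starts clamped in station c under the locked mask; two or three coated ones are there, an absent one has no pose. To take it out, ease it 1-2 mm up off the ledge, push it 7 mm or more against the jaw, clear of the lip, and lift.
- tray_floor (a point): Centre of the inner floor (3 mm above the bench) of the fixed shallow white tray for coated coupons: 160 mm (x) x 230 mm (y) outside, walls 3 mm thick, 10 mm high above the bench, open on top. Three coupons fit flat side by side, lengths along x, for example at y = +62, 0 and -62 mm.
- solvent_bottle: Bystander: solvent bottle with red cap, 64 mm in diameter, 170 mm high, standing; origin under its centre.
- sample_jar: Bystander: glass jar, 60 mm in diameter, 70 mm high, standing; origin under its centre.
- driver: Bystander: screwdriver lying on the bench beyond the carrier; origin at its middle, on the bench.
Not all that is in view belongs to the job. What is shaped like the part that bears coated_b_mid but pink is not meant.

How it is judged:
On the way, in this order (a step that is already met when the one before it is completed fails the run):
1. every coated coupon lies flat in the tray and every fresh coupon is clamped in a station of its own (x of coated_a_mid in the frame of tray_floor between -0.077 and 0.077 m and y of coated_a_mid in the frame of tray_floor between -0.112 and 0.112 m and z of coated_a_mid in the frame of tray_floor between 0.003 and 0.0095 m and angle between the z axis of each of coated_a_mid, coated_b_mid, coated_c_mid and the z axis of tray_floor, either way round below 0.12 rad and x of coated_b_mid in the frame of tray_floor between -0.077 and 0.077 m and y of coated_b_mid in the frame of tray_floor between -0.112 and 0.112 m and z of coated_b_mid in the frame of tray_floor between 0.003 and 0.0095 m and x of coated_c_mid in the frame of tray_floor between -0.077 and 0.077 m and y of coated_c_mid in the frame of tray_floor between -0.112 and 0.112 m and z of coated_c_mid in the frame of tray_floor between 0.003 and 0.0095 m and ((x of fresh1_mid in the frame of station_a between -0.004 and 0.004 m and y of fresh1_mid in the frame of station_a between -0.008 and 0.008 m and z of fresh1_mid in the frame of station_a between -0.003 and 0.003 m and angle between the x axis of fresh1_mid and the x axis of station_a, either way round below 0.1 rad and value of joint jaw_a between 0.004 and 0.012 m) or (x of fresh1_mid in the frame of station_b between -0.004 and 0.004 m and y of fresh1_mid in the frame of station_b between -0.008 and 0.008 m and z of fresh1_mid in the frame of station_b between -0.003 and 0.003 m and angle between the x axis of fresh1_mid and the x axis of station_b, either way round below 0.1 rad and value of joint jaw_b between 0.004 and 0.012 m) or (x of fresh1_mid in the frame of station_c between -0.004 and 0.004 m and y of fresh1_mid in the frame of station_c between -0.008 and 0.008 m and z of fresh1_mid in the frame of station_c between -0.003 and 0.003 m and angle between the x axis of fresh1_mid and the x axis of station_c, either way round below 0.1 rad and value of joint jaw_c between 0.004 and 0.012 m)) and ((x of fresh2_mid in the frame of station_a between -0.004 and 0.004 m and y of fresh2_mid in the frame of station_a between -0.008 and 0.008 m and z of fresh2_mid in the frame of station_a between -0.003 and 0.003 m and angle between the x axis of fresh2_mid and the x axis of station_a, either way round below 0.1 rad and value of joint jaw_a between 0.004 and 0.012 m) or (x of fresh2_mid in the frame of station_b between -0.004 and 0.004 m and y of fresh2_mid in the frame of station_b between -0.008 and 0.008 m and z of fresh2_mid in the frame of station_b between -0.003 and 0.003 m and angle between the x axis of fresh2_mid and the x axis of station_b, either way round below 0.1 rad and value of joint jaw_b between 0.004 and 0.012 m) or (x of fresh2_mid in the frame of station_c between -0.004 and 0.004 m and y of fresh2_mid in the frame of station_c between -0.008 and 0.008 m and z of fresh2_mid in the frame of station_c between -0.003 and 0.003 m and angle between the x axis of fresh2_mid and the x axis of station_c, either way round below 0.1 rad and value of joint jaw_c between 0.004 and 0.012 m)) and ((x of fresh3_mid in the frame of station_a between -0.004 and 0.004 m and y of fresh3_mid in the frame of station_a between -0.008 and 0.008 m and z of fresh3_mid in the frame of station_a between -0.003 and 0.003 m and angle between the x axis of fresh3_mid and the x axis of station_a, either way round below 0.1 rad and value of joint jaw_a between 0.004 and 0.012 m) or (x of fresh3_mid in the frame of station_b between -0.004 and 0.004 m and y of fresh3_mid in the frame of station_b between -0.008 and 0.008 m and z of fresh3_mid in the frame of station_b between -0.003 and 0.003 m and angle between the x axis of fresh3_mid and the x axis of station_b, either way round below 0.1 rad and value of joint jaw_b between 0.004 and 0.012 m) or (x of fresh3_mid in the frame of station_c between -0.004 and 0.004 m and y of fresh3_mid in the frame of station_c between -0.008 and 0.008 m and z of fresh3_mid in the frame of station_c between -0.003 and 0.003 m and angle between the x axis of fresh3_mid and the x axis of station_c, either way round below 0.1 rad and value of joint jaw_c between 0.004 and 0.012 m))), for 0.3 s.
2. the mask lies flat on the stop bar with both screw heads through its entry holes, not yet drawn back (y of mask_grip in the frame of screws between -0.004 and 0.004 m and z of mask_grip in the frame of screws between 0.031 and 0.0385 m and angle between the x axis of mask_grip and the x axis of screws, either way round below 0.06 rad and x of mask_grip in the frame of screws between 0.001 and 0.011 m), for 0.05 s.
At the end, for the whole second after the job is handed in: Coated coupons flat on the tray floor; each fresh one in its own station (4 mm along, 8 across, 3 in height, 0.1 rad), jaw pressed 4-12 mm; mask flat under the heads (4 mm across, 4 in height, 0.06 rad), drawn back so its grip is 5-14 mm to -x of the screws; all at rest (all of step 1 and y of mask_grip in the frame of screws between -0.004 and 0.004 m and z of mask_grip in the frame of screws between 0.031 and 0.0385 m and angle between the x axis of mask_grip and the x axis of screws, either way round below 0.06 rad and x of mask_grip in the frame of screws between -0.014 and -0.005 m and linear speed of each of mask, fresh1, fresh2, fresh3, coated_a, coated_b, coated_c below 0.01 m/s); the robot touches nothing.
It fails at once if the solvent bottle is pushed more than 30 mm away or knocked over (distance of solvent_bottle from where it was at the start of the episode above 0.03 m or angle between solvent_bottle's own z axis and vertical above 0.5 rad).
It fails at once if the sample jar is pushed more than 30 mm away or knocked over (distance of sample_jar from where it was at the start of the episode above 0.03 m or angle between sample_jar's own z axis and vertical above 0.5 rad).
It fails at once if the screwdriver is pushed more than 30 mm away or knocked over (distance of driver from where it was at the start of the episode above 0.03 m).
Of fresh1, fresh2, fresh3 only 2 to 3 are there at a start; the rules pass over those that are not, and their reading is None.
Of coated_a, coated_b, coated_c only 2 to 3 are there at a start; the rules pass over those that are not, and their reading is None.
At some moment in a run one of fresh1, fresh2, fresh3, mask may be knocked a few centimetres aside while the robot is not near it.
Once in a run the grip may slacken for a moment while it holds something.
It also fails if it takes over 210 s, if anything falls off the work surface, if the arm or the gripper's body presses on something with over 40 N, if the wrist force passes 120 N, or if a joint passes its speed limit or range.

### The arm

A 6-joint arm with a two-finger parallel gripper is mounted at the origin on the work surface. World frame = base frame: x ahead of the robot, y to its left, z up, the work surface at z = 0. Lengths are in m, angles in rad, forces in N, time in s.
With the tool pointing down it reaches from about 0.3 to 0.775 m from the base axis. Payload 14.6 kg.
Tool frame: the origin (TCP) lies midway between the tips of the shut fingers; the grasp point (between the pads) lies 19 mm behind it; z points along the fingers, y is the line along which they close (so a half turn about z gives the same grasp; the last joint's range is limited). The gripper opens to 94 mm and grips with 3 to 60 N. Pads are 16 mm wide; open, the fingers measure 119 mm over their backs; the gripper's body (75 mm by 177 mm) begins 78 mm behind the grasp point.
Start: joints at [1.243, 0.3, 1.521, -0, 1.321, -0.067], TCP at [0.142, 0.531, 0.205] pointing down, gripper open.
Joint ranges: [-3.03, 3.03], [-0.79, 2.21], [0.23, 2.52], [-1.04, 4.18], [0, 3.07], [-2.55, 2.55]. Speed limits (rad/s): [2.22, 2.22, 2.57, 3.14, 3.14, 3.14].

### API

Orientations are given as a rotation vector (axis times angle).
In Python, from rig import env gives the robot as it stands.
- The arm moves only by the tool servo_tool, never from a script. Its argument "increments" is a list of rows, each a list of 5 numbers: the closure, from 0 (fully open) to 1 (shut), then the shift along the tool's x, y, z in cm, then the turn about the tool's z in degrees. A call has 1 to 20 rows; each row shifts and turns the commanded pose from where the row before left it, along the tool's axes as they then stand; what a row does not reach is not made up. A row lasts 1/8 s, in which the tool goes at most 62.5 mm and 10.7 degrees, less where a joint would pass 70% of its speed; a pose out of reach is approached as far as the arm can. A call with a gripper value outside its range is refused whole. The fingers move at their own pace and stop on an object; the grip force is fixed at half the most. Time passes only in rows, so rows that do not move let the fingers close. It gives the time, the measured TCP pose, the force, the opening and the grip force at its end, in the units of the state.
- env.read_state(): the state, without advancing time (a new reading comes with each control period).
- env.get_image(name): name is "scene" or "top" or "wrist"; returns (picture, depth): 384x512x3 uint8, blue, green, red; 384x512 float32, m along the optical axis (not along the pixel's ray), 0 where there is no reading.
- env.calibration(name): a dict with "mtx" (3x3 intrinsics, pixels), "world_from_camera" (4x4, takes a point from camera to world coordinates). Camera axes: x right, y down, z forward; pixel columns grow to the right and rows downward; lengths in m; the calibration is good to about 2 mm. A picture is of the moment at which its call begins: read the wrist's pose just before it. calibration takes no time and is no camera call; for the wrist camera it gives the pose at the moment of the call.
- env.sign_off(): hands the job in; it is judged then, once.
The state is a dict: "time_s": time; "joints": joint angles; "joint_velocities": joint speeds; "tau": joint torques, N m; "tcp_pos": TCP position; "tcp_rot": TCP orientation; "contact_force": force on the tool from outside, world axes, zero at the start; "ft_torque": the same for the moment, N m; "gripper_width": opening from 0.0 (shut) to 1.0 (fully open); "grip_force": force on a finger pad.
Only numpy, scipy, OpenCV 4.12 (cv2) and the standard library are available. Lean on these libraries where they do the work, as an engineer would, in place of code of your own. Each camera call takes 0.05 s, during which the arm holds its last target. There are 200 camera calls.

## Working session

There is one attempt and no reset: what is moved stays moved. The work goes in short steps, Python scripts to look and compute and a tool call to move; the robot and the scene stay as the last step left them, time stands still between calls to the robot, and variables do not carry over. Pictures are saved under pics/ and viewed, at most 14 in all, crops included, and the job is handed in when it is done.

Besides the shell and the picture viewer there is one more tool, called after ">>>" as a command line: name --pt "numbers of a row" for each row, then --argument value for the rest. servo_tool: Moves the arm, as the interface text tells. Its arguments: {"type":"object","properties":{"increments":{"type":"array","items":{"type":"array","items":{"type":"number"}}}},"required":["increments"]}

```bash
ls; mkdir -p pics
cat > h.py <<'E'
import sys; sys.path.insert(0,'.')
from rig import env
import numpy as np, cv2
from scipy.spatial.transform import Rotation as R
def grab(name):
    c=env.calibration(name); im,d=env.get_image(name)
    return im,d,np.array(c["mtx"]),np.array(c["world_from_camera"])
def cloud(d,K,T):
    v,u=np.mgrid[:d.shape[0],:d.shape[1]]
    P=np.stack([(u-K[0,2])*d/K[0,0],(v-K[1,2])*d/K[1,1],d],-1)
    return P@T[:3,:3].T+T[:3,3]
def st():
    s=env.read_state(); print('t',round(s["time_s"],2),'tcp',np.round(s["tcp_pos"],4),'rot',np.round(s["tcp_rot"],3),'F',np.round(s["contact_force"],1),'w',s["gripper_width"],'g',s["grip_force"]); return s
E
python3 - <<'E'
from h import *
s=st(); print(R.from_rotvec(s["tcp_rot"]).as_matrix().round(3))
for n in("top","scene"):
    im,d,K,T=grab(n); cv2.imwrite(f'pics/{n}0.png',cv2.resize(im,(800,600))); np.savez(f'{n}0.npz',im=im,d=d,K=K,T=T); print(n,T.round(3),K.round(1))
E
```

```text
pics
t 0.0 tcp [0.1417 0.5311 0.2049] rot [-4.080e-01 -3.115e+00  2.000e-03] F [ 0.1 -0.1 -0.6] w 0.9970904035514914 g 0.0
[[-0.966  0.258 -0.   ]
 [ 0.258  0.966 -0.001]
 [ 0.    -0.001 -1.   ]]
top [[ 0.002 -0.981  0.193  0.297]
 [-1.    -0.005 -0.017 -0.098]
 [ 0.018 -0.193 -0.981  1.387]
 [ 0.     0.     0.     1.   ]] [[452.1   0.  261.4]
 [  0.  452.1 194.4]
 [  0.    0.    1. ]]
scene [[ 0.049  0.717 -0.696  1.298]
 [ 0.999 -0.038  0.032 -0.165]
 [-0.004 -0.696 -0.718  0.846]
 [ 0.     0.     0.     1.   ]] [[355.7   0.  252.5]
 [  0.  355.7 188.2]
 [  0.    0.    1. ]]
```

View pics/top0.png

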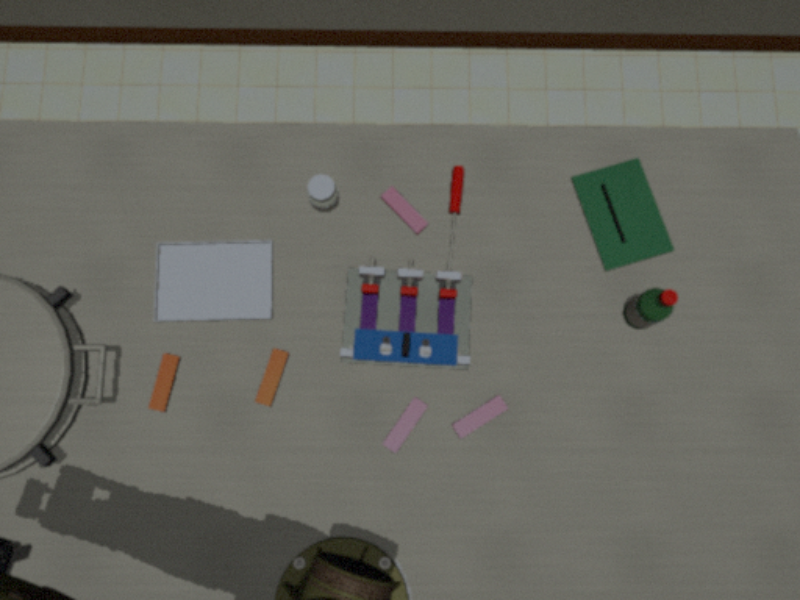

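View pics/scene0.png

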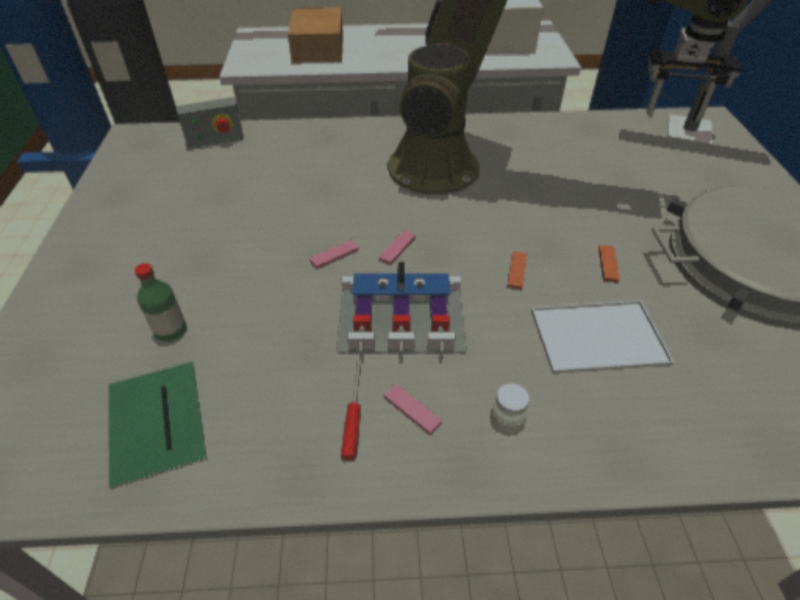

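The top view shows three violet coupons in the carrier, with the mask at about (406,346) and its grip at (406,345). There are two fresh coupons at (165,382) and (272,377), and the tray is at (214,281). The pink bars, bottle, jar and driver stay where they are.

```bash
cat >> h.py <<'E'
def rects(im,d,K,T,z,mask,amin=40):
    """blobs of mask -> world rect at height z (ray-plane)"""
    out=[]
    n,l,s,c=cv2.connectedComponentsWithStats(mask.astype(np.uint8))
    for i in range(1,n):
        if s[i,4]<amin: continue
        v,u=np.nonzero(l==i)
        out.append((rectw(u,v,K,T,z),c[i].round(1),int(s[i,4])))
    return out
def ray(u,v,K,T,z):
    r=np.stack([(np.asarray(u,float)-K[0,2])/K[0,0],(np.asarray(v,float)-K[1,2])/K[1,1],np.ones(np.shape(u))],-1)@T[:3,:3].T
    return T[:3,3]+r*((z-T[2,3])/r[...,2])[...,None]
def rectw(u,v,K,T,z):
    P=ray(u,v,K,T,z)[:,:2]
    (cx,cy),(w,h),_=r=cv2.minAreaRect((P*1000).astype(np.float32))
    b=cv2.boxPoints(r); e=[b[1]-b[0],b[2]-b[1]]; e=max(e,key=np.linalg.norm)
    a=np.degrees(np.arctan2(e[1],e[0])); a=(a+90)%180-90
    m=P.mean(0)*1000
    return np.round([cx,cy,max(w,h),min(w,h),a],1).tolist(),m.round(1).tolist()
def hsv(im):
    return [x.astype(int) for x in cv2.split(cv2.cvtColor(im,cv2.COLOR_BGR2HSV))]
E
python3 - <<'E'
from h import *
for n in("top","scene"):
    z=np.load(n+'0.npz'); im,d,K,T=[z[k] for k in('im','d','K','T')]
    h,s,v=hsv(im); W=cloud(d,K,T)
    onb=(W[...,0]<0.85)&(W[...,0]>0.1)&(abs(W[...,1])<0.8)&(W[...,2]<.25)&(W[...,2]>-.02)
    for name,m,zz in [("fresh",(h>5)&(h<18)&(s>130)&(v>100),.012),("violet",(h>130)&(h<150)&(s>100),.024),("blue",(h>100)&(h<118)&(s>150),.035),
        ("red",((h<5)|(h>175))&(s>180)&(v>100),.05),("tray",(s<40)&(v>175),.01)]:
        for r in rects(im,d,K,T,zz,m&onb): print(n,name,r)
    g=(W[...,2]>.068)&(W[...,2]<.09)&onb
    for r in rects(im,d,K,T,.077,g,15): print(n,'high',r)
E
```

```text
top fresh (([423.4, 142.9, 105.0, 29.0, -16.5], [422.3, 143.1]), array([173.7, 241.1]), 332)
top fresh (([412.4, 350.2, 105.5, 29.9, -12.1], [412.2, 350.2]), array([104.6, 244.2]), 344)
top violet (([551.5, -43.6, 66.2, 27.6, -4.3], [550.9, -43.6]), array([235.8, 198.9]), 191)
top violet (([546.3, -119.3, 65.4, 27.6, 0.0], [546.9, -119.2]), array([260.5, 200.3]), 192)
top violet (([543.5, -196.0, 65.6, 27.7, -0.4], [542.9, -194.6]), array([285.1, 201.7]), 194)
top blue (([479.5, -115.3, 194.4, 57.3, 86.7], [479.4, -115.2]), array([259.2, 221.7]), 943)
top red (([794.4, -216.1, 92.3, 18.9, -4.5], [794.8, -215.9]), array([291.8, 120.7]), 163)
top red (([591.8, -46.2, 27.2, 12.4, -89.7], [591.3, -46.0]), array([236.4, 184.2]), 43)
top red (([586.0, -121.8, 27.2, 12.4, -89.8], [587.2, -121.7]), array([261.5, 185.6]), 40)
top red (([583.3, -197.5, 27.4, 12.4, -89.7], [582.9, -197.1]), array([286.4, 187.1]), 44)
top red (([576.4, -628.0, 25.4, 24.4, -3.9], [576.3, -627.8]), array([427.9, 190. ]), 66)
top high (([786.4, 51.1, 48.8, 48.1, -89.5], [785.9, 50.4]), array([205.2, 119.6]), 190)
t
[... 877 characters left out ...]
8.8], [425.2, -653.8]), array([ 91.1, 172.1]), 42)
scene red (([820.9, -215.8, 86.5, 18.0, -6.0], [824.1, -216.4]), array([224.3, 273.9]), 193)
scene high (([394.4, 623.7, 386.9, 230.7, -29.6], [416.8, 632.8]), array([479. , 151.2]), 4136)
scene high (([424.6, 449.8, 114.4, 51.2, -22.4], [423.8, 450.5]), array([425.9, 153.7]), 77)
scene high (([481.9, 476.8, 31.9, 9.5, 86.9], [481.9, 477.1]), array([441.1, 165. ]), 19)
scene high (([486.9, -115.7, 45.7, 9.6, -3.1], [486.0, -115.8]), array([256.5, 172.8]), 42)
scene high (([568.5, -572.7, 63.5, 42.5, -57.5], [572.8, -571.6]), array([103. , 198.8]), 127)
scene high (([795.7, 49.5, 51.3, 47.5, -35.2], [797.3, 49.2]), array([328. , 254.2]), 187)
```

>>> servo_tool --pt "0.3 0 0 -1 -6" --pt "0.3 0 0 -1 -6" --pt "0.3 -2.45 -3.93 -0.4 0" --pt "0.3 -2.45 -3.93 -0.4 0" --pt "0.3 -2.45 -3.93 -0.4 0" --pt "0.3 -2.45 -3.93 -0.4 0" --pt "0.3 -2.45 -3.93 -0.4 0" --pt "0.3 -2.45 -3.93 -0.4 0" --pt "0.3 -2.45 -3.93 -0.4 0" --pt "0.3 -2.45 -3.93 -0.4 0" --pt "0.3 -2.45 -3.93 -0.4 0" --pt "0.3 -2.45 -3.93 -0.4 0" --pt "0.3 -2.45 -3.93 -0.4 0" --pt "0.3 -2.45 -3.93 -0.4 0" --pt "0.3 -2.45 -3.93 -0.4 0" --pt "0.3 -2.45 -3.93 -0.4 0" --pt "0.3 0 0 0 0" --pt "0.3 0 0 0 0"

```text
time_s: 2.35
tcp_pos: [0.4558, -0.0354, 0.2811]
tcp_rot: [-0.081, -3.14, -0.0]
contact_force: [-0.1, 0.6, -0.6]
gripper_width: 0.697
grip_force: 0.0
```

```bash
cat >> h.py <<'E'
def yaw(s):
    y=R.from_rotvec(s["tcp_rot"]).as_matrix()[:,1]; return np.degrees(np.arctan2(-y[0],y[1]))
def to(p,yw):
    """print turn, then tool-axis shift (cm) after that turn, to world p (m), yaw deg"""
    s=st(); t=-(yw-yaw(s)); a=np.radians(yw); d=np.array(p)-s["tcp_pos"]
    print('yaw',round(yaw(s),2),'turn',round(t,2),'shift',np.round(100*np.array([-(d[0]*np.cos(a)+d[1]*np.sin(a)),-d[0]*np.sin(a)+d[1]*np.cos(a),-d[2]]),2))
E
python3 - <<'E'
from h import *
s=st(); print(yaw(s)); im,d,K,T=grab("wrist"); np.savez('w1.npz',im=im,d=d,K=K,T=T); print(T.round(3),K.round(1))
cv2.imwrite('pics/w1.png',cv2.resize(im,(800,600)))
E
```

```text
t 2.35 tcp [ 0.4558 -0.0354  0.2811] rot [-0.081 -3.14  -0.   ] F [-0.1  0.6 -0.6] w 0.6965465362833613 g 0.0
-2.9603288427700107
[[ 0.051  0.959  0.28   0.373]
 [ 0.999 -0.049 -0.013 -0.031]
 [ 0.001  0.28  -0.96   0.461]
 [ 0.     0.     0.     1.   ]] [[270.2   0.  254.4]
 [  0.  270.2 189.5]
 [  0.    0.    1. ]]
```

View pics/w1.png

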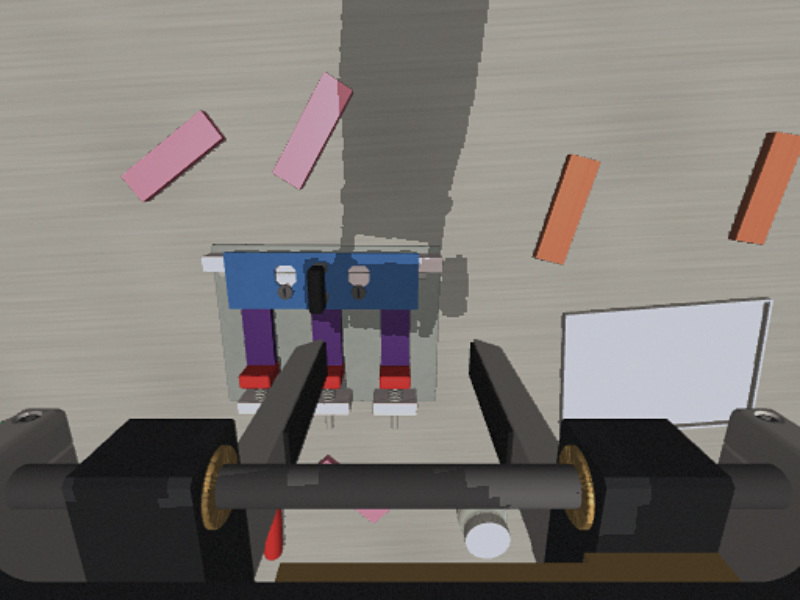

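The wrist view shows the locked mask with its grip at (317,288) and the screw heads at (285,292) and (359,292). The coupons and the right-hand tray are clear.

```bash
cat > meas.py <<'E'
from h import *
def run(f):
    z=np.load(f); im,d,K,T=[z[k] for k in('im','d','K','T')]
    h,s,v=hsv(im); W=cloud(d,K,T)
    ok=(d>.1)&(W[...,2]<.12); near=ok&(np.mgrid[:384,:512][0]<260)
    for name,m,zz in [("fresh",(h>5)&(h<14)&(s>120)&(v>90)&(W[...,2]>.008),.012),("violet",(h>125)&(h<155)&(s>80),.024),("blue",(h>100)&(h<118)&(s>120),.035),
        ("red",((h<4)|(h>176))&(s>180)&(W[...,2]>.045),.05)]:
        for r in rects(im,d,K,T,zz,m&near,60): print(name,r)
    g=(W[...,2]>.06)&(W[...,2]<.09)&near&(v<60)
    for r in rects(im,d,K,T,.077,g&(W[...,2]>.073)&(W[...,1]<0.02),30): print('grip',r)
    return im,d,K,T,h,s,v,W,near
E
python3 - <<'E'
from meas import *
im,d,K,T,h,s,v,W,near=run('w1.npz')
m=near&(v<90)&(abs(W[...,2]-.042)<.004)&(abs(W[...,0]-.49)<.05)
for r in rects(im,d,K,T,.042,m,20): print('head',r)
tr=near|(d>.1)
tr=tr&(W[...,1]>.13)&(W[...,0]>.47)&(abs(W[...,2]-.005)<.008)&(s<60)&(v>150)
for r in rects(im,d,K,T,.003,tr,500): print('tray',r)
print(W[200,400],W[230,450])
st_=near&(abs(W[...,2]-.031)<.003)&(W[...,1]<-.2)&(W[...,0]<.5)&(W[...,0]>.42); 
for r in rects(im,d,K,T,.031,st_,20): print('barend',r)
E
```

```text
fresh (([408.8, 351.1, 109.1, 31.4, -11.6], [407.6, 351.2]), array([492.2, 120.2]), 1339)
fresh (([419.6, 143.9, 108.9, 31.3, -16.9], [417.8, 144.4]), array([362.9, 133.2]), 1303)
violet (([539.8, -192.6, 65.1, 33.5, -3.1], [539.1, -192.7]), array([165.5, 215.3]), 689)
violet (([543.7, -117.6, 65.1, 31.7, -2.6], [539.4, -114.9]), array([210.4, 213.4]), 503)
violet (([547.5, -42.5, 65.0, 30.0, -2.9], [547.1, -42.4]), array([252.5, 215.5]), 646)
blue (([475.8, -114.7, 199.1, 60.2, 87.1], [475.4, -113.7]), array([206.3, 178.9]), 3539)
red (([578.3, -194.4, 33.7, 14.8, 87.1], [578.9, -194.9]), array([162.8, 243.3]), 160)
red (([583.3, -112.4, 17.1, 16.9, -5.1], [584.3, -111.3]), array([212.7, 244. ]), 78)
red (([586.9, -45.3, 30.4, 16.7, 87.1], [587.8, -45.3]), array([252., 244.]), 162)
grip (([475.7, -113.7, 42.9, 14.3, -3.3], [475.4, -113.7]), array([201.4, 185.9]), 270)
head (([483.9, -152.1, 15.0, 13.9, -74.2], [483.8, -152.2]), array([182.2, 186.4]), 68)
head (([488.7, -76.4, 14.6, 13.4, 87.1], [488.5, -76.9]), array([229.2, 186.9]), 72)
tray (([583.1, 287.4, 320.9, 233.0, -88.6], [570.9, 278.5]), array([430. , 214.1]), 16692)
[0.53841405 0.22055769 0.00464942] [0.60245941 0.31956663 0.00292163]
barend (([456.4, -226.1, 23.5, 21.5, 87.1], [454.1, -225.6]), array([136.6, 169.1]), 157)
```

>>> servo_tool --pt "0.6 -0.8 -2.59 2 0" --pt "0.6 -0.8 -2.59 3 0" --pt "0.6 -0.8 -2.59 3 0" --pt "0.6 0 0 4 0" --pt "0.6 0 0 4 0" --pt "0.6 0 0 3 0" --pt "0.6 0 0 2 0" --pt "0.6 0 0 1.4 0" --pt "0.6 0 0 1 0" --pt "0.6 0 0 0 0" --pt "0.6 0 0 0 0" --pt "1 0 0 0 0" --pt "1 0 0 0 0" --pt "1 0 0 0 0" --pt "1 0 0 0 0" --pt "1 0 0 0 0" --pt "1 0 0 0 0"

```text
time_s: 4.53
tcp_pos: [0.4762, -0.1146, 0.0476]
tcp_rot: [0.081, 3.14, -0.0]
contact_force: [-1.8, -0.4, 5.4]
gripper_width: 0.147
grip_force: 30.0
```

Run:
```python
from h import *
st()
z=np.load('top0.npz');print(ray(np.array([157,272,273,156])/1.5625,np.array([242,241,321,321])/1.5625,z['K'],z['T'],.01)[:,:2].round(3).tolist())
z=np.load('w1.npz');print(ray(np.array([563,772,752])/1.5625,np.array([313,298,425])/1.5625,z['K'],z['T'],.01)[:,:2].round(3).tolist())
```

```text
t 4.53 tcp [ 0.4762 -0.1146  0.0476] rot [ 0.081  3.14  -0.   ] F [-1.8 -0.4  5.4] w 0.1472256318597598 g 30.000025033950806
[[0.692, 0.383], [0.695, 0.153], [0.532, 0.145], [0.531, 0.374]]
[[0.534, 0.148], [0.528, 0.38], [0.69, 0.387]]
```

>>> servo_tool --pt "1 0 0 -0.13 0" --pt "1 0 0 0 0" --pt "1 -0.4 0 0 0" --pt "1 -0.4 0 0 0" --pt "1 -0.4 0 0 0" --pt "1 -0.4 0 0 0" --pt "1 -0.05 0 0 0" --pt "1 0 0 0 0" --pt "1 0 0 0 0"

```text
time_s: 5.65
tcp_pos: [0.4925, -0.1154, 0.0487]
tcp_rot: [-0.081, -3.14, 0.0]
contact_force: [0.7, -0.7, -2.9]
gripper_width: 0.142
grip_force: 30.0
```

>>> servo_tool --pt "1 0 0 -0.7 0" --pt "1 0 0 -1 0" --pt "1 0 0 -2 0" --pt "1 0 0 -2.3 0" --pt "1 0 -3.3 0 0" --pt "1 0 -3.3 0 0" --pt "1 0 -3.3 0 0" --pt "1 0 -3.3 0 0" --pt "1 0 -3.3 0 0" --pt "1 0 -3.3 0 0" --pt "1 0 -3.3 0 0" --pt "1 0 -3.4 0 0" --pt "1 0 0 2 0" --pt "1 0 0 2 0" --pt "1 0 0 2 0" --pt "1 0 0 2 0" --pt "1 0 0 0.7 0" --pt "1 0 0 0.3 0" --pt "1 0 0 0 0" --pt "1 0 0 0 0"

```text
time_s: 8.15
tcp_pos: [0.4792, -0.3802, 0.0194]
tcp_rot: [0.081, 3.14, -0.001]
contact_force: [-0.8, -0.6, -3.3]
gripper_width: 0.147
grip_force: 30.0
```

>>> servo_tool --pt "1 0 0 0.25 0" --pt "1 0 0 0 0" --pt "0.35 0 0 0 0" --pt "0.35 0 0 0 0" --pt "0.35 0 0 0 0" --pt "0.35 0 0 -2 0" --pt "0.35 0 0 -4 0" --pt "0.35 0 0 -4.2 0" --pt "0.35 -0.47 3.17 0 0" --pt "0.35 -0.47 3.17 0 0" --pt "0.35 -0.47 3.17 0 0" --pt "0.35 -0.47 3.17 0 0" --pt "0.35 -0.47 3.17 0 0" --pt "0.35 -0.47 3.17 0 0" --pt "0.35 0 0 2 0" --pt "0.35 0 0 3 0" --pt "0.35 0 0 2 0" --pt "0.35 0 0 0 0" --pt "0.35 0 0 0 0"

```text
time_s: 10.52
tcp_pos: [0.5175, -0.1918, 0.0498]
tcp_rot: [0.081, 3.139, -0.001]
contact_force: [0.7, -0.3, -0.5]
gripper_width: 0.646
grip_force: 0.0
```

Run:
```python
from h import *
to([.5172,-.1918,.009],-2.95)
```

```text
t 10.53 tcp [ 0.5175 -0.1918  0.0498] rot [ 8.100e-02  3.139e+00 -1.000e-03] F [ 0.7 -0.3 -0.5] w 0.6462322756930718 g 0.0
yaw -2.94 turn 0.01 shift [0.03 0.   4.08]
```

Descend, grip, ease up 1.5 mm, push 9 mm against the jaw.

>>> servo_tool --pt "0.35 0 0 2 0" --pt "0.35 0 0 1.4 0" --pt "0.35 0 0 0.7 0" --pt "0.35 0 0 0 0" --pt "1 0 0 0 0" --pt "1 0 0 0 0" --pt "1 0 0 0 0" --pt "1 0 0 0 0" --pt "1 0 0 0 0" --pt "1 0 0 -0.15 0" --pt "1 0 0 0 0" --pt "1 -0.3 0 0 0" --pt "1 -0.3 0 0 0" --pt "1 -0.3 0 0 0" --pt "1 -0.1 0 0 0" --pt "1 0 0 0 0" --pt "1 0 0 0 0"

```text
time_s: 12.65
tcp_pos: [0.5255, -0.1922, 0.0083]
tcp_rot: [-0.081, -3.137, -0.001]
contact_force: [-9.9, -2.5, -0.7]
gripper_width: 0.337
grip_force: 30.0
```

>>> servo_tool --pt "1 0 0 -0.08 0" --pt "1 -0.2 0 0 0" --pt "1 -0.1 0 0 0" --pt "1 0 0 0 0"

```text
time_s: 13.15
tcp_pos: [0.5281, -0.1923, 0.0087]
tcp_rot: [-0.081, -3.136, -0.001]
contact_force: [-9.6, -3.0, -1.6]
gripper_width: 0.337
grip_force: 30.0
```

>>> servo_tool --pt "1 0 0 -0.3 0" --pt "1 0 0 -0.4 0" --pt "1 0 0 -0.5 0" --pt "1 0 0 0 0"

```text
time_s: 13.65
tcp_pos: [0.5278, -0.192, 0.0204]
tcp_rot: [-0.081, -3.135, -0.002]
contact_force: [-9.7, -2.8, -5.7]
gripper_width: 0.335
grip_force: 30.0
```

>>> servo_tool --pt "1 0 0 -1.5 0" --pt "1 0 0 -3 0" --pt "1 0 0 -3 0" --pt "1 0 0 -1.5 0" --pt "1 -0.45 4.36 0 0" --pt "1 -0.45 4.36 0 0" --pt "1 -0.45 4.36 0 0" --pt "1 -0.45 4.36 0 0" --pt "1 -0.45 4.36 0 0" --pt "1 -0.45 4.36 0 0" --pt "1 -0.45 4.36 0 0" --pt "1 -0.45 4.36 0 0" --pt "1 -0.45 4.36 0 0" --pt "1 -0.45 4.36 0 0" --pt "1 -0.45 4.36 0 0" --pt "1 -0.45 4.36 0 0" --pt "1 0 0 3 0" --pt "1 0 0 3 0" --pt "1 0 0 1 0" --pt "1 0 0 0 0"

```text
time_s: 16.15
tcp_pos: [0.6105, 0.3274, 0.0412]
tcp_rot: [-0.081, -3.14, 0.001]
contact_force: [0.4, 0.0, -4.0]
gripper_width: 0.338
grip_force: 30.0
```

Run:
```python
from h import *
to([.609,.328,.0045],2)
im,d,K,T=grab("wrist"); cv2.imwrite('pics/w2.png',cv2.resize(im,(800,600)))
```

```text
t 16.15 tcp [0.6105 0.3274 0.0412] rot [-8.10e-02 -3.14e+00  1.00e-03] F [ 0.4  0.  -4. ] w 0.33779708371805706 g 29.99726504087448
yaw -2.95 turn -4.95 shift [0.15 0.06 3.67]
```

View pics/w2.png

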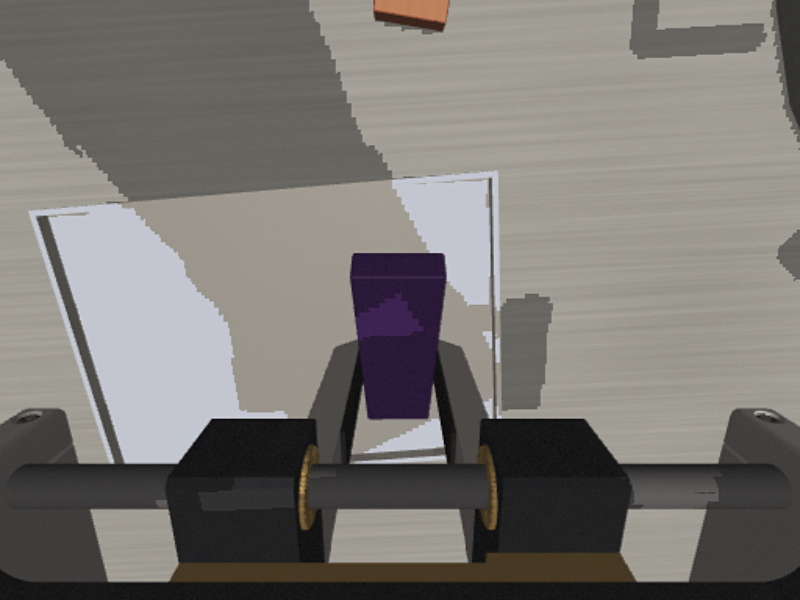

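>>> servo_tool --pt "1 0 0 1.6 0" --pt "1 0 0 1.4 0" --pt "1 0 0 0.6 0" --pt "1 0 0 0 0" --pt "0.45 0 0 0 0" --pt "0.45 0 0 0 0" --pt "0.45 0 0 0 0" --pt "0.45 0 0 -3 0" --pt "0.45 0 0 -4 0" --pt "0.35 0.66 -4.48 0 0" --pt "0.35 0.66 -4.48 0 0" --pt "0.35 0.66 -4.48 0 0" --pt "0.35 0.66 -4.48 0 0" --pt "0.35 0.66 -4.48 0 0" --pt "0.35 0.66 -4.48 0 0" --pt "0.35 0.66 -4.48 0 0" --pt "0.35 0.66 -4.48 0 0" --pt "0.35 0.66 -4.48 0 0" --pt "0.35 0.66 -4.48 0 0"

```text
time_s: 18.58
tcp_pos: [0.5215, -0.118, 0.076]
tcp_rot: [0.081, 3.14, -0.0]
contact_force: [0.8, -0.4, -0.1]
gripper_width: 0.653
grip_force: 0.0
```

>>> servo_tool --pt "0.35 0 0 2 0" --pt "0.35 0 0 1 0"

```text
time_s: 18.82
tcp_pos: [0.5215, -0.1168, 0.045]
tcp_rot: [-0.082, -3.14, -0.0]
contact_force: [-0.2, 0.9, -0.4]
gripper_width: 0.652
grip_force: 0.0
```

Run:
```python
from h import *
to([.5212,-.1165,.012],-2.95)
```

```text
t 18.82 tcp [ 0.5215 -0.1168  0.045 ] rot [-0.082 -3.14  -0.   ] F [-0.2  0.9 -0.4] w 0.6520255870223673 g 0.0
yaw -2.99 turn -0.04 shift [0.03 0.02 3.3 ]
```

>>> servo_tool --pt "0.35 0 0 1.7 0" --pt "0.35 0 0 1.1 0" --pt "0.35 0 0 0.5 0" --pt "0.35 0 0 0 0" --pt "1 0 0 0 0" --pt "1 0 0 0 0" --pt "1 0 0 0 0" --pt "1 0 0 0 0" --pt "1 0 0 0 0" --pt "1 0 0 -0.2 0" --pt "1 0 0 0 0" --pt "1 -0.3 0 0 0" --pt "1 -0.3 0 -0.05 0" --pt "1 -0.3 0 0 0" --pt "1 -0.3 0 0 0" --pt "1 -0.1 0 0 0" --pt "1 0 0 0 0" --pt "1 0 0 -0.3 0" --pt "1 0 0 -0.4 0" --pt "1 0 0 -0.5 0"

```text
time_s: 21.32
tcp_pos: [0.5322, -0.1168, 0.0254]
tcp_rot: [-0.081, -3.134, -0.002]
contact_force: [-8.9, -2.5, -8.2]
gripper_width: 0.338
grip_force: 30.0
```

>>> servo_tool --pt "1 0 0 -1.5 0" --pt "1 0 0 -3 0" --pt "1 0 0 -3 0" --pt "1 -0.59 3.86 0 0" --pt "1 -0.59 3.86 0 0" --pt "1 -0.59 3.86 0 0" --pt "1 -0.59 3.86 0 0" --pt "1 -0.59 3.86 0 0" --pt "1 -0.59 3.86 0 0" --pt "1 -0.59 3.86 0 0" --pt "1 -0.59 3.86 0 0" --pt "1 -0.59 3.86 0 0" --pt "1 -0.59 3.86 0 0" --pt "1 0 0 3 0" --pt "1 0 0 3 0" --pt "1 0 0 1 0" --pt "1 0 0 0 0" --pt "1 0 0 0 0"

```text
time_s: 23.58
tcp_pos: [0.6136, 0.2653, 0.0324]
tcp_rot: [0.081, 3.14, 0.0]
contact_force: [0.0, 0.2, -3.5]
gripper_width: 0.333
grip_force: 30.0
```

Run:
```python
from h import *
to([.611,.264,.0045],-2.95)
```

```text
t 23.57 tcp [0.6136 0.2653 0.0324] rot [0.081 3.14  0.   ] F [ 0.   0.2 -3.5] w 0.33324268733458834 g 29.992365539073944
yaw -2.95 turn 0.0 shift [ 0.25 -0.15  2.79]
```

>>> servo_tool --pt "1 0 0 1.3 0" --pt "1 0 0 1 0" --pt "1 0 0 0.45 0" --pt "1 0 0 0 0" --pt "0.45 0 0 0 0" --pt "0.45 0 0 0 0" --pt "0.45 0 0 0 0" --pt "0.45 0 0 -4 0" --pt "0.45 0 0 -4 0" --pt "0.35 0.91 -3.88 0 0" --pt "0.35 0.91 -3.88 0 0" --pt "0.35 0.91 -3.88 0 0" --pt "0.35 0.91 -3.88 0 0" --pt "0.35 0.91 -3.88 0 0" --pt "0.35 0.91 -3.88 0 0" --pt "0.35 0.91 -3.88 0 0" --pt "0.35 0.91 -3.88 0 0" --pt "0.35 0 0 2 0" --pt "0.35 0 0 2 0" --pt "0.35 0 0 0 0"

```text
time_s: 26.08
tcp_pos: [0.5241, -0.0409, 0.0435]
tcp_rot: [-0.081, -3.138, -0.0]
contact_force: [-0.4, 0.1, 0.6]
gripper_width: 0.651
grip_force: 0.0
```

Run:
```python
from h import *
to([.525,-.0408,.012],-2.95)
```

```text
t 26.07 tcp [ 0.5241 -0.0409  0.0435] rot [-0.081 -3.138 -0.   ] F [-0.4  0.1  0.6] w 0.6508835227757269 g 0.0
yaw -2.95 turn -0.0 shift [-0.09  0.02  3.15]
```

>>> servo_tool --pt "0.35 -0.09 0 1.6 0" --pt "0.35 0 0 1.0 0" --pt "0.35 0 0 0.5 0" --pt "0.35 0 0 0 0" --pt "1 0 0 0 0" --pt "1 0 0 0 0" --pt "1 0 0 0 0" --pt "1 0 0 0 0" --pt "1 0 0 0 0" --pt "1 0 0 -0.2 0" --pt "1 0 0 0 0" --pt "1 -0.3 0 0 0" --pt "1 -0.3 0 -0.05 0" --pt "1 -0.3 0 0 0" --pt "1 -0.3 0 0 0" --pt "1 -0.1 0 0 0" --pt "1 0 0 0 0" --pt "1 0 0 -0.3 0" --pt "1 0 0 -0.4 0" --pt "1 0 0 -0.5 0"

```text
time_s: 28.58
tcp_pos: [0.536, -0.0412, 0.0263]
tcp_rot: [-0.081, -3.133, -0.001]
contact_force: [-9.7, -2.6, -8.0]
gripper_width: 0.337
grip_force: 30.0
```

>>> servo_tool --pt "1 0 0 -1.5 0" --pt "1 0 0 -3 0" --pt "1 0 0 -3 0" --pt "1 -0.88 3.55 0 0" --pt "1 -0.88 3.55 0 0" --pt "1 -0.88 3.55 0 0" --pt "1 -0.88 3.55 0 0" --pt "1 -0.88 3.55 0 0" --pt "1 -0.88 3.55 0 0" --pt "1 -0.88 3.55 0 0" --pt "1 0 0 3 0" --pt "1 0 0 3 0" --pt "1 0 0 1 0" --pt "1 0 0 0 0" --pt "1 0 0 0 0"

```text
time_s: 30.45
tcp_pos: [0.6131, 0.2035, 0.0335]
tcp_rot: [0.081, 3.14, 0.0]
contact_force: [0.4, 0.8, -4.2]
gripper_width: 0.334
grip_force: 30.0
```

Run:
```python
from h import *
to([.613,.204,.0045],-2.95)
```

```text
t 30.45 tcp [0.6131 0.2035 0.0335] rot [0.081 3.14  0.   ] F [ 0.4  0.8 -4.2] w 0.33413387220278173 g 29.991872906684875
yaw -2.94 turn 0.01 shift [0.02 0.05 2.9 ]
```

>>> servo_tool --pt "1 0 0 1.4 0" --pt "1 0 0 1 0" --pt "1 0 0 0.45 0" --pt "1 0 0 0 0" --pt "0.45 0 0 0 0" --pt "0.45 0 0 0 0" --pt "0.45 0 0 0 0" --pt "0.35 0 0 -3 0" --pt "0.35 0 0 -4 0" --pt "0.35 2.7 0 -3.5 0" --pt "0.35 2.7 0 -3.5 0" --pt "0.35 2.7 0 -3.5 0" --pt "0.35 2.7 0 -3.5 0" --pt "0.35 2.7 0 -3.5 0" --pt "0.35 2.7 0 0 0" --pt "0.35 0 0 0 0" --pt "0.35 0 0 0 0"

```text
time_s: 32.58
tcp_pos: [0.4517, 0.2116, 0.2493]
tcp_rot: [-0.081, -3.14, 0.0]
contact_force: [0.8, 0.5, -0.2]
gripper_width: 0.651
grip_force: 0.0
```

Run:
```python
from meas import *
st(); im,d,K,T=grab("wrist"); np.savez('w3.npz',im=im,d=d,K=K,T=T); cv2.imwrite('pics/w3.png',cv2.resize(im,(800,600)))
run('w3.npz')
```

```text
t 32.58 tcp [0.4517 0.2116 0.2493] rot [-0.081 -3.14   0.   ] F [ 0.8  0.5 -0.2] w 0.6514731826411184 g 0.0
fresh (([382.3, 368.4, 109.3, 31.3, -11.6], [380.3, 368.8]), array([357.4, 112.8]), 1607)
fresh (([419.9, 144.6, 108.8, 31.4, -16.9], [417.8, 145.2]), array([209.6, 145.8]), 1444)
violet (([568.7, 327.9, 71.8, 30.8, 0.9], [558.3, 329.7]), array([329.7, 227.9]), 510)
violet (([574.8, 266.5, 74.4, 31.9, -2.9], [575.8, 264.4]), array([289.7, 239.4]), 680)
violet (([573.5, 205.8, 71.1, 29.2, -2.4], [572.9, 206.3]), array([254.4, 239.4]), 721)
red (([568.4, -184.4, 22.1, 10.6, 87.1], [569.5, -184.7]), array([  6.2, 256.6]), 78)
red (([571.8, -117.1, 33.8, 10.6, 87.1], [572.9, -117.2]), array([ 49.1, 256.6]), 123)
red (([575.7, -41.3, 34.2, 10.6, 87.1], [576.8, -41.5]), array([ 97.3, 256.6]), 123)
```

View pics/w3.png

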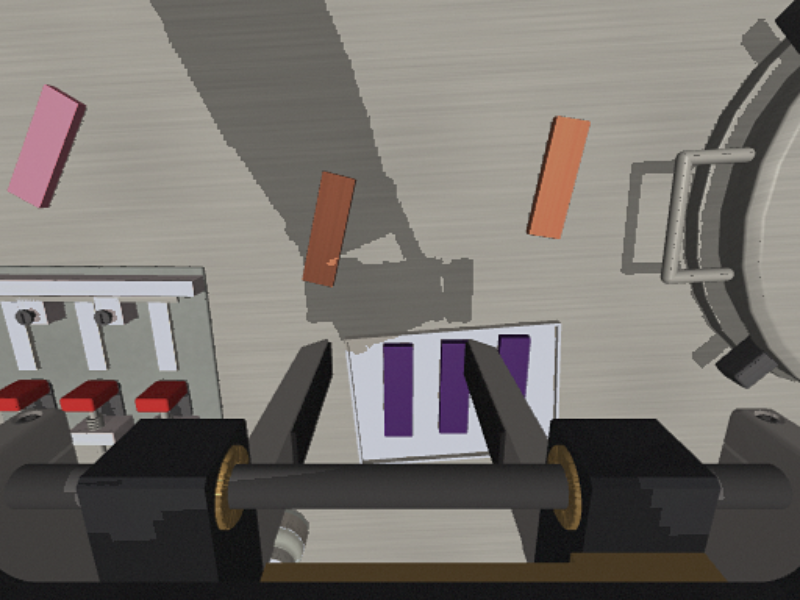

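The picture shows all three violet coupons flat in the tray. The left fresh coupon has been knocked to a new pose, now measured. I'll pick up the near one first.

>>> servo_tool --pt "0.35 0 0 0 7" --pt "0.35 0 0 0 7" --pt "0.35 0.55 -3.68 2 0" --pt "0.35 0.55 -3.68 4 0" --pt "0.35 0 0 4 0" --pt "0.35 0 0 4 0" --pt "0.35 0 0 4 0" --pt "0.35 0 0 2 0" --pt "0.35 0 0 0 0" --pt "0.35 0 0 0 0"

```text
time_s: 33.88
tcp_pos: [0.4199, 0.1445, 0.0502]
tcp_rot: [0.463, 3.107, 0.0]
contact_force: [-0.6, -0.8, -0.1]
gripper_width: 0.652
grip_force: 0.0
```

Run:
```python
from h import *
to([.4198,.1443,.003],-16.9)
```

```text
t 33.88 tcp [0.4199 0.1445 0.0502] rot [0.463 3.107 0.   ] F [-0.6 -0.8 -0.1] w 0.652129251966587 g 0.0
yaw -16.96 turn -0.06 shift [ 0.   -0.02  4.72]
```

>>> servo_tool --pt "0.35 0 0 2 0" --pt "0.35 0 0 1.7 0" --pt "0.35 0 0 0.9 0" --pt "0.35 0 0 0.1 0" --pt "1 0 0 0 0" --pt "1 0 0 0 0" --pt "1 0 0 0 0" --pt "1 0 0 0 0" --pt "1 0 0 0 0" --pt "1 0 0 -1.5 0" --pt "1 0 0 -3 0" --pt "1 0 0 -4 0" --pt "1 0 0 0 -7" --pt "1 0 0 0 -7" --pt "1 0 0 0 0" --pt "1 0 0 0 0"

```text
time_s: 35.88
tcp_pos: [0.4191, 0.1445, 0.0877]
tcp_rot: [-0.085, -3.14, 0.0]
contact_force: [0.8, -0.1, -4.0]
gripper_width: 0.336
grip_force: 30.0
```

Run:
```python
from h import *
to([.513,-.0402,.044],-2.95)
```

```text
t 35.88 tcp [0.4191 0.1445 0.0877] rot [-0.085 -3.14   0.   ] F [ 0.8 -0.1 -4. ] w 0.3359099439884561 g 29.998935163021088
yaw -3.1 turn -0.15 shift [-10.33 -17.96   4.37]
```

>>> servo_tool --pt "1 -1.69 -2.99 0 -0.15" --pt "1 -1.69 -2.99 0 0" --pt "1 -1.69 -2.99 0 0" --pt "1 -1.69 -2.99 0 0" --pt "1 -1.69 -2.99 0 0" --pt "1 -1.69 -2.99 0 0" --pt "1 0 0 2 0" --pt "1 0 0 2 0" --pt "1 0 0 0.9 0" --pt "1 0 0 0 0" --pt "1 0 0 0 0"

```text
time_s: 37.25
tcp_pos: [0.5121, -0.0396, 0.0393]
tcp_rot: [0.077, 3.14, -0.0]
contact_force: [-1.2, -0.7, -3.7]
gripper_width: 0.338
grip_force: 30.0
```

Run:
```python
from h import *
to([.537,-.0414,.0385],-2.95)
im,d,K,T=grab("wrist"); cv2.imwrite('pics/w4.png',cv2.resize(im,(800,600)))
```

```text
t 37.25 tcp [ 0.5121 -0.0396  0.0393] rot [ 0.077  3.14  -0.   ] F [-1.2 -0.7 -3.7] w 0.33842594680794363 g 29.999020993709564
yaw -2.81 turn 0.14 shift [-2.49 -0.05  0.08]
```

View pics/w4.png

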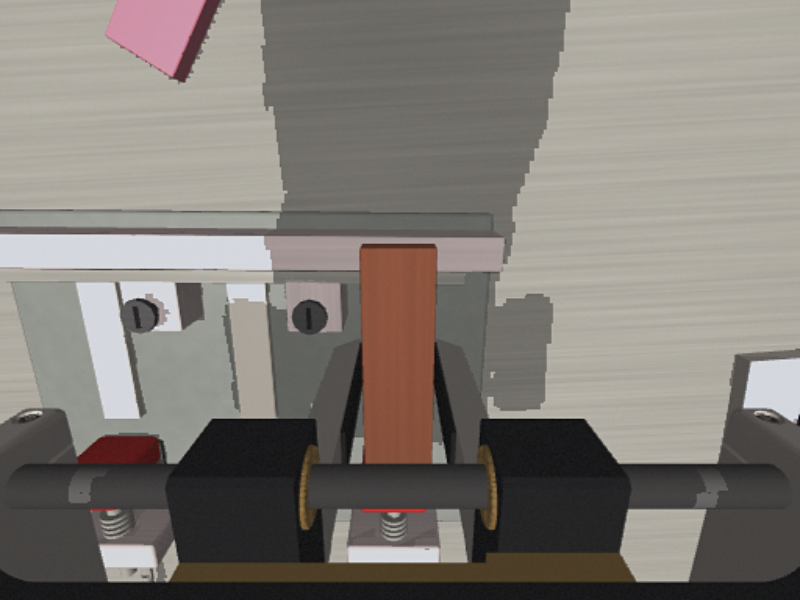

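The coupon is aligned above station a, with its rear end over the bar at (398,246) and the jaw ahead. Next I press.

>>> servo_tool --pt "1 -0.4 0 0 0" --pt "1 -0.4 0 0 0" --pt "1 -0.4 0 0 0" --pt "1 -0.4 0 0 0" --pt "1 -0.4 0 0 0" --pt "1 -0.4 0 0 0" --pt "1 -0.3 -0.05 0 0.14" --pt "1 0 0 0 0" --pt "1 0 0 0 0"

```text
time_s: 38.42
tcp_pos: [0.5375, -0.0411, 0.0382]
tcp_rot: [-0.08, -3.137, -0.001]
contact_force: [-9.8, 3.5, 0.4]
gripper_width: 0.335
grip_force: 30.0
```

Run:
```python
from h import *
to([.537,-.0414,.0165],-2.95)
im,d,K,T=grab("wrist"); W=cloud(d,K,T)
h,s,v=hsv(im); m=(h>3)&(h<15)&(s>100)&(abs(W[...,2]-.047)<.006)&(d>.1)
u,vv=np.nonzero(m.T); print(rectw(u,vv,K,T,.047)); P=W[m]; print(P.min(0),P.max(0),np.percentile(P[:,0],1),np.median(P[:,2]))
```

```text
t 38.42 tcp [ 0.5375 -0.0411  0.0382] rot [-8.000e-02 -3.137e+00 -1.000e-03] F [-9.8  3.5  0.4] w 0.3346358788637128 g 30.000946819782257
yaw -2.92 turn 0.03 shift [ 0.05 -0.04  2.17]
([531.8, -100.1, 151.6, 103.8, 87.1], [531.0, -40.2])
[ 0.48263864 -0.17915125  0.04179174] [ 0.58682055 -0.02209997  0.05240045] 0.4838473950166128 0.047311917183664565
```

>>> servo_tool --pt "1 0 0 0.6 0" --pt "1 0 0 0.6 0" --pt "1 0 0 0.6 0" --pt "1 0 0 0.4 0" --pt "1 0 0 0 0" --pt "1 0 0 0 0"

```text
time_s: 39.22
tcp_pos: [0.5398, -0.0416, 0.018]
tcp_rot: [0.08, 3.138, -0.001]
contact_force: [-2.2, -0.2, 9.9]
gripper_width: 0.338
grip_force: 30.0
```

Run:
```python
from h import *
im,d,K,T=grab("wrist"); cv2.imwrite('pics/w5.png',cv2.resize(im[120:340,160:352],(700,600))); W=cloud(d,K,T)
h,s,v=hsv(im); m=(h>3)&(h<15)&(s>100)&(W[...,2]<.06)&(W[...,2]>.01)&(d>.1)&(abs(W[...,1]+.04)<.025)
P=W[m]; print(len(P),P.min(0),P.max(0))
T2=P[P[:,2]>P[:,2].min()+.004]; A=np.c_[T2,np.ones(len(T2))]
for x0 in np.arange(.48,.6,.01):
    q=P[(P[:,0]>x0)&(P[:,0]<x0+.01)]
    if len(q): print(round(x0,3),len(q),np.percentile(q[:,2],[5,50,95]).round(4))
```

```text
6835 [ 0.48089299 -0.06159666  0.01211067] [ 0.59216087 -0.02226762  0.03378111]
0.48 688 [0.0204 0.0241 0.0253]
0.49 735 [0.0238 0.0249 0.0262]
0.5 710 [0.0246 0.0258 0.0269]
0.51 703 [0.0254 0.0266 0.0277]
0.52 655 [0.0263 0.0274 0.0285]
0.53 663 [0.0271 0.0282 0.0295]
0.54 637 [0.0279 0.029  0.0301]
0.55 595 [0.0287 0.0298 0.0309]
0.56 586 [0.0296 0.0306 0.0316]
0.57 568 [0.0304 0.0315 0.0325]
0.58 292 [0.031 0.032 0.033]
0.59 3 [0.0125 0.0161 0.0217]
```

View pics/w5.png

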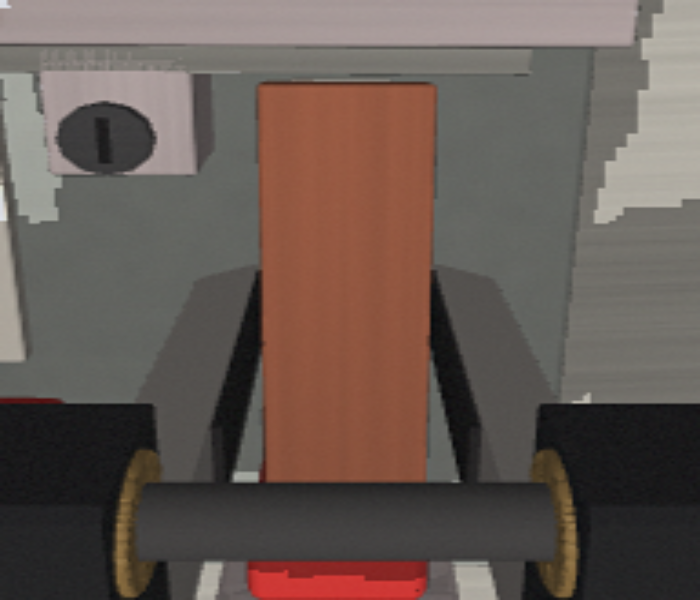

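The coupon is behind the lip at the right place, but it pitched in the grip, so the jaw end is about 8 mm high. I'll press lower before sliding it back.

>>> servo_tool --pt "1 0 0 0.2 0" --pt "1 0 0 0.2 0" --pt "1 0 0 0.1 0" --pt "1 0 0 0 0" --pt "1 0 0 0 0"

```text
time_s: 39.9
tcp_pos: [0.5401, -0.0417, 0.0132]
tcp_rot: [0.08, 3.137, -0.001]
contact_force: [-1.9, 0.0, 11.9]
gripper_width: 0.336
grip_force: 30.0
```

```bash
cat >> h.py <<'E'
def prof(y0):
    im,d,K,T=grab("wrist"); W=cloud(d,K,T); h,s,v=hsv(im)
    m=(h>3)&(h<15)&(s>100)&(W[...,2]<.06)&(W[...,2]>.01)&(d>.1)&(abs(W[...,1]-y0)<.025)
    P=W[m]; print('x',np.percentile(P[:,0],[.5,99.5]).round(4),'y',np.percentile(P[:,1],[1,50,99]).round(4))
    for x0 in np.arange(.46,.6,.02):
        q=P[(P[:,0]>x0)&(P[:,0]<x0+.02)]
        if len(q)>20: print(round(x0,3),len(q),np.percentile(q[:,2],[5,50,95]).round(4))
    return im
E
python3 - <<'E'
from h import *
st(); prof(-.041)
E
```

```text
t 39.9 tcp [ 0.5401 -0.0417  0.0132] rot [ 8.000e-02  3.137e+00 -1.000e-03] F [-1.9  0.  11.9] w 0.3355090213087528 g 30.01081109046936
x [0.481  0.5875] y [-0.0573 -0.0406 -0.0239]
0.48 1554 [0.0198 0.024  0.0251]
0.5 1404 [0.0232 0.0241 0.0251]
0.52 1309 [0.0233 0.0242 0.0253]
0.54 1184 [0.0234 0.0243 0.0253]
0.56 1066 [0.0234 0.0244 0.0253]
0.58 406 [0.0235 0.0243 0.0253]
```

>>> servo_tool --pt "1 0.3 0 0 0" --pt "1 0.3 0 0 0" --pt "1 0.3 0 0 0" --pt "1 0 0 0 0" --pt "0.5 0 0 0 0" --pt "0.5 0 0 0 0" --pt "0.5 0 0 0 0" --pt "0.5 0 0 0 0"

```text
time_s: 40.95
tcp_pos: [0.5297, -0.041, 0.0115]
tcp_rot: [-0.08, -3.14, -0.0]
contact_force: [-1.0, 0.7, 0.0]
gripper_width: 0.497
grip_force: 0.0
```

Run:
```python
from h import *
st(); prof(-.041)
```

```text
t 40.95 tcp [ 0.5297 -0.041   0.0115] rot [-0.08 -3.14 -0.  ] F [-1.   0.7  0. ] w 0.49691244223481196 g 0.0
x [0.4795 0.5757] y [-0.0568 -0.0402 -0.0237]
0.46 59 [0.0232 0.0242 0.0252]
0.48 1505 [0.0231 0.0241 0.0251]
0.5 1368 [0.0232 0.0242 0.0252]
0.52 1249 [0.0233 0.0242 0.0252]
0.54 1137 [0.0234 0.0243 0.0252]
0.56 852 [0.0234 0.0244 0.0252]
```

Run:
```python
from h import *
for f in('w3.npz','top0.npz'):
    z=np.load(f); W=cloud(z['d'],z['K'],z['T']); 
    for y0 in np.arange(.40,.52,.01):
        m=(z['d']>.1)&(W[...,1]>y0)&(W[...,1]<y0+.01)&(W[...,0]>.3)&(W[...,0]<.48)&(W[...,2]>.02)&(W[...,2]<.2)
        if m.any(): print(f,round(y0,2),m.sum(),W[m][:,2].max().round(3),W[m][:,0].min().round(3),W[m][:,0].max().round(3))
```

```text
w3.npz 0.44 622 0.073 0.364 0.474
w3.npz 0.45 355 0.073 0.363 0.474
w3.npz 0.46 139 0.073 0.363 0.473
w3.npz 0.47 145 0.074 0.363 0.474
w3.npz 0.48 141 0.073 0.363 0.474
w3.npz 0.49 140 0.073 0.363 0.473
w3.npz 0.5 948 0.075 0.363 0.473
w3.npz 0.51 1730 0.078 0.331 0.48
top0.npz 0.44 117 0.079 0.367 0.475
top0.npz 0.45 71 0.076 0.367 0.478
top0.npz 0.46 27 0.076 0.367 0.478
top0.npz 0.47 33 0.075 0.367 0.478
top0.npz 0.48 32 0.076 0.367 0.478
top0.npz 0.49 36 0.076 0.367 0.478
top0.npz 0.5 184 0.076 0.358 0.477
top0.npz 0.51 299 0.083 0.34 0.48
```

>>> servo_tool --pt "0.35 0 0 -3 0" --pt "0.35 0 0 -4 0" --pt "0.35 0 0 -5 0" --pt "0.35 0 0 0 8.6" --pt "0.35 2.52 4.13 -0.5 0" --pt "0.35 2.52 4.13 -0.5 0" --pt "0.35 2.52 4.13 -0.5 0" --pt "0.35 2.52 4.13 -0.5 0" --pt "0.35 2.52 4.13 0 0" --pt "0.35 2.52 4.13 0 0" --pt "0.35 2.52 4.13 0 0" --pt "0.35 2.52 4.13 0 0" --pt "0.35 2.52 4.13 0 0" --pt "0.35 0 0 0 0" --pt "0.35 0 0 0 0"

```text
time_s: 42.88
tcp_pos: [0.3818, 0.3681, 0.1514]
tcp_rot: [-0.315, -3.126, 0.001]
contact_force: [-0.9, -0.8, -0.0]
gripper_width: 0.65
grip_force: 0.0
```

Run:
```python
from meas import *
to([.3823,.3684,.001],-11.6); im,d,K,T=grab("wrist"); np.savez('w6.npz',im=im,d=d,K=K,T=T)
run('w6.npz')
```

```text
t 42.88 tcp [0.3818 0.3681 0.1514] rot [-3.150e-01 -3.126e+00  1.000e-03] F [-0.9 -0.8 -0. ] w 0.6504700242671216 g 0.0
yaw -11.52 turn 0.08 shift [-0.04  0.04 15.04]
fresh (([382.5, 368.9, 108.2, 31.3, -11.6], [379.9, 369.5]), array([254.8, 179.2]), 2230)
```

>>> servo_tool --pt "0.35 0 0 4 0" --pt "0.35 0 0 4 0" --pt "0.35 0 0 3.5 0" --pt "0.35 0 0 2 0" --pt "0.35 0 0 1.1 0" --pt "0.35 0 0 0.3 0" --pt "0.35 0 0 0 0" --pt "1 0 0 0 0" --pt "1 0 0 0 0" --pt "1 0 0 0 0" --pt "1 0 0 0 0" --pt "1 0 0 0 0" --pt "1 0 0 -1.5 0" --pt "1 0 0 -3 0" --pt "1 0 0 -4 0" --pt "1 0 0 -2 0" --pt "1 0 0 0 -8.6" --pt "1 0 0 0 0"

```text
time_s: 45.18
tcp_pos: [0.3817, 0.3684, 0.1081]
tcp_rot: [0.082, 3.14, 0.0]
contact_force: [0.5, 0.1, -3.7]
gripper_width: 0.335
grip_force: 30.0
```

Run:
```python
from h import *
to([.5078,-.1158,.0385],-2.95)
```

```text
t 45.17 tcp [0.3817 0.3684 0.1081] rot [0.082 3.14  0.   ] F [ 0.5  0.1 -3.7] w 0.33516405223975176 g 29.997415244579315
yaw -2.97 turn -0.02 shift [-15.09 -47.71   6.96]
```

>>> servo_tool --pt "1 -1.26 -3.98 0 0" --pt "1 -1.26 -3.98 0 0" --pt "1 -1.26 -3.98 0 0" --pt "1 -1.26 -3.98 0 0" --pt "1 -1.26 -3.98 0 0" --pt "1 -1.26 -3.98 0 0" --pt "1 -1.26 -3.98 0 0" --pt "1 -1.26 -3.98 0 0" --pt "1 -1.26 -3.98 0 0" --pt "1 -1.26 -3.98 0 0" --pt "1 -1.26 -3.98 0 0" --pt "1 -1.26 -3.98 0 0" --pt "1 0 0 3 0" --pt "1 0 0 2.5 0" --pt "1 0 0 1.4 0" --pt "1 0 0 0 0" --pt "1 0 0 0 0"

```text
time_s: 47.3
tcp_pos: [0.5088, -0.1162, 0.0394]
tcp_rot: [0.081, 3.139, -0.001]
contact_force: [-0.1, 0.5, -2.8]
gripper_width: 0.332
grip_force: 30.0
```

Run:
```python
from h import *
to([.5332,-.1171,.0385],-2.95); prof(-.116)
```

```text
t 47.3 tcp [ 0.5088 -0.1162  0.0394] rot [ 8.100e-02  3.139e+00 -1.000e-03] F [-0.1  0.5 -2.8] w 0.3319362625763896 g 29.998084008693695
yaw -2.96 turn -0.01 shift [-2.44  0.04  0.09]
x [0.4545 0.5576] y [-0.132  -0.1153 -0.0987]
0.46 1431 [0.0478 0.0488 0.0498]
0.48 1329 [0.0478 0.0488 0.0498]
0.5 1211 [0.0479 0.0488 0.0498]
0.52 1088 [0.0479 0.0488 0.0498]
0.54 928 [0.0478 0.0487 0.0497]
```

>>> servo_tool --pt "1 -0.4 0 0 0" --pt "1 -0.4 0 0 0" --pt "1 -0.4 0 0 0" --pt "1 -0.4 0 0 0" --pt "1 -0.4 0 0 0" --pt "1 -0.4 0 0 0" --pt "1 -0.25 0 0 0" --pt "1 0 0 0 0" --pt "1 0 0 0 0" --pt "1 0 0 0.6 0" --pt "1 0 0 0.6 0" --pt "1 0 0 0.6 0" --pt "1 0 0 0.4 0" --pt "1 0 0 0.2 0" --pt "1 0 0 0.2 0" --pt "1 0 0 0.1 0" --pt "1 0 0 0 0" --pt "1 0 0 0 0"

```text
time_s: 49.6
tcp_pos: [0.5363, -0.1179, 0.0135]
tcp_rot: [0.08, 3.137, -0.001]
contact_force: [-2.5, 0.9, 12.9]
gripper_width: 0.338
grip_force: 30.0
```

Run:
```python
from h import *
st(); prof(-.117)
```

```text
t 49.6 tcp [ 0.5363 -0.1179  0.0135] rot [ 8.000e-02  3.137e+00 -1.000e-03] F [-2.5  0.9 12.9] w 0.3382768544718259 g 30.009388625621796
x [0.4772 0.583 ] y [-0.1336 -0.1168 -0.1001]
0.46 305 [0.0145 0.0236 0.0249]
0.48 1532 [0.0232 0.0241 0.0252]
0.5 1395 [0.0234 0.0245 0.0255]
0.52 1287 [0.0237 0.0248 0.0258]
0.54 1177 [0.0241 0.025  0.026 ]
0.56 1069 [0.0243 0.0253 0.0262]
0.58 183 [0.0245 0.0254 0.0263]
```

>>> servo_tool --pt "1 0 0 0.15 0" --pt "1 0 0 0 0" --pt "1 0.3 0 0 0" --pt "1 0.3 0 0 0" --pt "1 0.3 0 0 0" --pt "1 0 0 0 0" --pt "0.5 0 0 0 0" --pt "0.5 0 0 0 0" --pt "0.5 0 0 0 0" --pt "0.5 0 0 0 0"

```text
time_s: 50.9
tcp_pos: [0.5257, -0.1171, 0.0099]
tcp_rot: [-0.08, -3.14, -0.0]
contact_force: [0.1, -0.1, -0.2]
gripper_width: 0.499
grip_force: 0.0
```

Run:
```python
from h import *
st(); prof(-.117)
```

```text
t 50.9 tcp [ 0.5257 -0.1171  0.0099] rot [-0.08 -3.14 -0.  ] F [ 0.1 -0.1 -0.2] w 0.499363130957526 g 0.0
x [0.4753 0.5708] y [-0.133  -0.1163 -0.0998]
0.46 400 [0.0231 0.0241 0.0251]
0.48 1495 [0.0231 0.0241 0.0251]
0.5 1352 [0.023  0.024  0.0251]
0.52 1249 [0.0231 0.0241 0.025 ]
0.54 1124 [0.0231 0.024  0.0251]
0.56 598 [0.0231 0.024  0.0249]
```

>>> servo_tool --pt "0.5 0 0 -3 0" --pt "0.5 0 0 -4 0" --pt "0.5 0 0 -5 0" --pt "0.6 2.25 -2.4 -3.25 0" --pt "0.6 2.25 -2.4 -3.25 0" --pt "0.6 2.25 -2.4 -3.25 0" --pt "0.6 2.25 -2.4 -3.25 0" --pt "0.6 0 0 0 0" --pt "0.6 0 0 0 0"

```text
time_s: 52.08
tcp_pos: [0.431, -0.208, 0.2592]
tcp_rot: [-0.081, -3.14, -0.001]
contact_force: [0.4, 1.3, -0.8]
gripper_width: 0.402
grip_force: 0.0
```

Run:
```python
from meas import *
st(); im,d,K,T=grab("wrist"); np.savez('w7.npz',im=im,d=d,K=K,T=T); cv2.imwrite('pics/w7.png',cv2.resize(im,(800,600)))
im,d,K,T,h,s,v,W,near=run('w7.npz')
m=near&(v<90)&(abs(W[...,2]-.042)<.004)&(abs(W[...,0]-.49)<.05)&(W[...,1]>-.2)
for r in rects(im,d,K,T,.042,m,20): print('head',r)
for r in rects(im,d,K,T,.004,(h>100)&(h<118)&(s>120)&near,60): print('mask on bench',r)
for r in rects(im,d,K,T,.046,near&(v<60)&(W[...,2]>.04)&(W[...,1]<-.25),30): print('grip on bench',r)
for r in rects(im,d,K,T,.024,(h>3)&(h<15)&(s>100)&near&(W[...,2]>.008),60): print('copper',r)
```

```text
t 52.08 tcp [ 0.431  -0.208   0.2592] rot [-8.10e-02 -3.14e+00 -1.00e-03] F [ 0.4  1.3 -0.8] w 0.40206792502239724 g 0.0
fresh (([531.2, -114.5, 102.6, 32.2, -3.2], [525.5, -113.0]), array([312.7, 216.4]), 974)
fresh (([535.3, -36.1, 102.6, 32.2, -3.0], [533.7, -36.0]), array([358. , 218.7]), 1077)
violet (([575.8, 192.1, 78.1, 39.7, -2.8], [575.2, 192.0]), array([494.8, 238. ]), 999)
blue (([469.8, -366.6, 184.7, 54.3, 87.1], [468.9, -365.5]), array([154.6, 196.1]), 3250)
red (([570.5, -196.2, 30.8, 14.4, 87.1], [570.8, -196.5]), array([265.4, 254.2]), 164)
red (([582.7, -46.9, 32.8, 9.1, 87.1], [583.7, -46.8]), array([358.2, 257.1]), 99)
head (([484.4, -153.9, 14.8, 13.9, -0.5], [483.7, -153.5]), array([290.8, 200.1]), 74)
head (([488.2, -78.1, 15.0, 13.9, 1.9], [487.6, -78.3]), array([339.4, 200.1]), 73)
mask on bench (([479.1, -379.1, 198.9, 58.5, 87.1], [478.1, -378.0]), array([154.6, 196.1]), 3250)
grip on bench (([477.7, -377.2, 42.3, 14.9, -3.0], [477.4, -377.2]), array([145.4, 204. ]), 252)
copper (([526.1, -117.5, 99.7, 33.4, -3.2], [520.2, -116.0]), array([312.4, 216.2]), 1029)
copper (([529.9, -42.3, 99.7, 35.3, -3.0], [528.2, -42.0]), array([357.2, 218.6]), 1205)
```

View pics/w7.png

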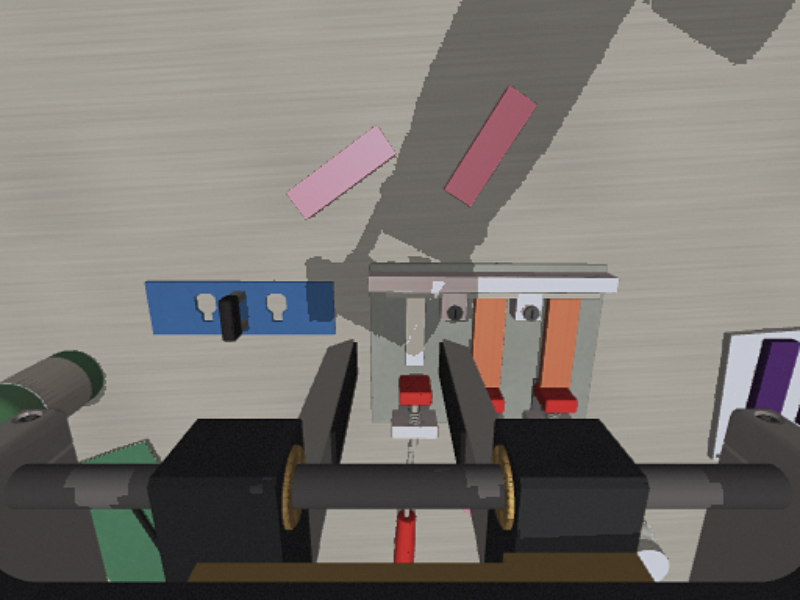

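The view shows two copper coupons seated in the middle and left stations, with their jaws pressed. The mask is undisturbed, with its grip at about (232,317).

>>> servo_tool --pt "0.6 -1.42 -4.24 2 0" --pt "0.6 -1.42 -4.24 3 0" --pt "0.6 -1.42 -4.24 3 0" --pt "0.6 -1.42 -4.24 3 0" --pt "0.6 0 0 4 0" --pt "0.6 0 0 4 0" --pt "0.6 0 0 3 0" --pt "0.6 0 0 1.5 0" --pt "0.6 0 0 0.7 0" --pt "0.6 0 0 0 0" --pt "0.6 0 0 0 0"

```text
time_s: 53.5
tcp_pos: [0.4795, -0.381, 0.0191]
tcp_rot: [0.08, 3.139, -0.002]
contact_force: [-0.2, -0.3, 0.7]
gripper_width: 0.399
grip_force: 0.0
```

Run:
```python
from h import *
to([.4792,-.3802,.0170],-2.95)
```

```text
t 53.5 tcp [ 0.4795 -0.381   0.0191] rot [ 8.000e-02  3.139e+00 -2.000e-03] F [-0.2 -0.3  0.7] w 0.398972000049776 g 0.0
yaw -2.93 turn 0.02 shift [0.03 0.07 0.21]
```

>>> servo_tool --pt "0.6 0 0.1 0.2 0" --pt "0.6 0 0 0 0" --pt "1 0 0 0 0" --pt "1 0 0 0 0" --pt "1 0 0 0 0" --pt "1 0 0 0 0" --pt "1 0 0 0 0" --pt "1 0 0 -1.5 0" --pt "1 0 0 -3 0" --pt "1 0 0 -4 0" --pt "1 0 0 0 0" --pt "1 0 0 0 0"

```text
time_s: 55.0
tcp_pos: [0.4787, -0.3793, 0.1004]
tcp_rot: [-0.08, -3.14, -0.001]
contact_force: [0.8, -0.4, -2.7]
gripper_width: 0.148
grip_force: 30.0
```

Run:
```python
from h import *
to([.4925,-.1154,.0687],-2.95)
```

```text
t 55.0 tcp [ 0.4787 -0.3793  0.1004] rot [-8.00e-02 -3.14e+00 -1.00e-03] F [ 0.8 -0.4 -2.7] w 0.1480462377658851 g 29.999299943447113
yaw -2.93 turn 0.02 shift [-2.000e-02  2.642e+01  3.170e+00]
```

>>> servo_tool --pt "1 0 3.3 0 0" --pt "1 0 3.3 0 0" --pt "1 0 3.3 0 0" --pt "1 0 3.3 0 0" --pt "1 0 3.3 0 0" --pt "1 0 3.3 0 0" --pt "1 0 3.3 0 0" --pt "1 0 3.3 0 0" --pt "1 0 0 1.5 0" --pt "1 0 0 0.9 0" --pt "1 0 0 0 0" --pt "1 0 0 0 0"

```text
time_s: 56.5
tcp_pos: [0.4926, -0.1166, 0.077]
tcp_rot: [-0.082, -3.14, -0.0]
contact_force: [-0.5, 0.1, -1.5]
gripper_width: 0.15
grip_force: 30.0
```

Run:
```python
from meas import *
to([.4925,-.1154,.0470],-2.95); im,d,K,T=grab("wrist"); np.savez('w8.npz',im=im,d=d,K=K,T=T); cv2.imwrite('pics/w8.png',cv2.resize(im[100:310,130:410],(800,600)))
W=cloud(d,K,T);h,s,v=hsv(im); b=(h>100)&(h<118)&(s>120)&(d>.1)
zz=np.median(W[b][:,2]); print('plate top',zz)
for r in rects(im,d,K,T,zz,b,200): print(r)
```

```text
t 56.5 tcp [ 0.4926 -0.1166  0.077 ] rot [-0.082 -3.14  -0.   ] F [-0.5  0.1 -1.5] w 0.14976236125197323 g 29.999404549598694
yaw -2.98 turn -0.03 shift [0.02 0.12 3.  ]
plate top 0.06503120184602515
(([492.7, -115.9, 199.4, 59.6, 87.1], [489.3, -115.7]), array([254.6, 218.8]), 14380)
```

View pics/w8.png

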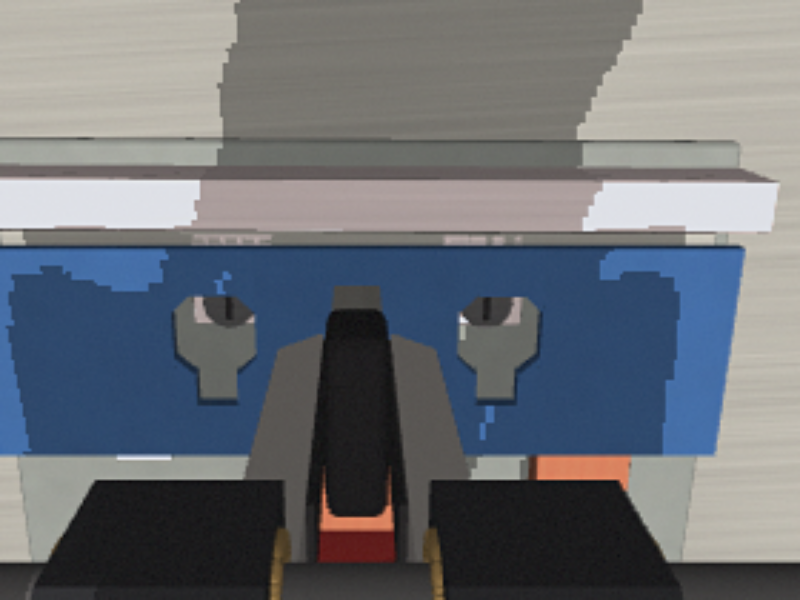

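The mask hovers over the screws and both heads can be seen through its entry holes, at (229,310) and (487,310) in the crop. I'll correct y by 1 mm and lower it.

>>> servo_tool --pt "1 0 0.1 0 0" --pt "1 0 0 0.9 0" --pt "1 0 0 0.6 0" --pt "1 0 0 0.6 0" --pt "1 0 0 0.5 0" --pt "1 0 0 0.3 0" --pt "1 0 0 0 0" --pt "1 0 0 0 0"

```text
time_s: 57.55
tcp_pos: [0.4928, -0.1151, 0.0482]
tcp_rot: [0.08, 3.14, -0.0]
contact_force: [0.2, 0.5, -1.9]
gripper_width: 0.148
grip_force: 30.0
```

>>> servo_tool --pt "1 0 0 0.1 0" --pt "1 0 0 0 0" --pt "1 0 0 0 0" --pt "1 0 0 -0.05 0" --pt "1 0.4 0 0 0" --pt "1 0.4 0 0 0" --pt "1 0.4 0 0 0" --pt "1 0.4 0 0 0" --pt "1 0 0 0 0" --pt "1 0 0 0 0"

```text
time_s: 58.8
tcp_pos: [0.4768, -0.1142, 0.0476]
tcp_rot: [0.08, 3.14, -0.0]
contact_force: [0.3, 0.5, -2.9]
gripper_width: 0.149
grip_force: 30.0
```

>>> servo_tool --pt "1 0 0 0.1 0" --pt "1 0 0 0 0" --pt "0.6 0 0 0 0" --pt "0.6 0 0 0 0" --pt "0.6 0 0 0 0" --pt "0.6 0 0 -3 0" --pt "0.6 0 0 -4 0" --pt "0.6 0.5 2 -5 0" --pt "0.6 0.5 2 -5 0" --pt "0.6 0.5 2 -4 0" --pt "0.6 0 0 0 0" --pt "0.6 0 0 0 0"

```text
time_s: 60.3
tcp_pos: [0.4645, -0.0536, 0.2556]
tcp_rot: [-0.08, -3.139, -0.0]
contact_force: [-1.1, 0.4, -0.9]
gripper_width: 0.395
grip_force: 0.0
```

Run:
```python
from meas import *
st(); im,d,K,T=grab("wrist"); np.savez('w9.npz',im=im,d=d,K=K,T=T); cv2.imwrite('pics/w9.png',cv2.resize(im,(800,600)))
im,d,K,T,h,s,v,W,near=run('w9.npz')
m=near&(v<90)&(abs(W[...,2]-.042)<.004)&(abs(W[...,0]-.49)<.05)&(W[...,1]>-.2)
for r in rects(im,d,K,T,.042,m,20): print('head',r)
b=(h>100)&(h<118)&(s>120)&near; print(np.median(W[b][:,2]))
```

```text
t 60.3 tcp [ 0.4645 -0.0536  0.2556] rot [-0.08  -3.139 -0.   ] F [-1.1  0.4 -0.9] w 0.3949195308546864 g 0.0
fresh (([537.4, -119.0, 42.3, 32.4, -1.5], [535.5, -118.9]), array([217. , 208.9]), 382)
fresh (([553.6, -40.9, 66.7, 30.8, -2.8], [553.0, -41.2]), array([264. , 216.4]), 717)
violet (([588.3, 316.4, 108.0, 39.0, -2.8], [586.5, 316.5]), array([481.2, 227.6]), 1417)
violet (([589.7, 256.6, 103.2, 37.3, -2.8], [588.2, 256.6]), array([444.5, 230.3]), 1298)
violet (([588.3, 196.7, 99.8, 35.8, -2.8], [586.9, 196.7]), array([408.2, 231.3]), 1196)
blue (([476.8, -113.5, 199.1, 57.9, 87.1], [475.7, -112.9]), array([215.3, 177. ]), 4046)
red (([570.4, -194.4, 33.2, 15.6, 87.1], [571.1, -194.5]), array([167.7, 240.9]), 186)
red (([586.6, -45.3, 31.8, 15.8, 87.1], [587.6, -44.7]), array([263.5, 246. ]), 172)
grip (([476.9, -112.7, 42.7, 14.1, -2.7], [476.3, -112.8]), array([211.3, 184.7]), 308)
head (([483.5, -151.7, 14.4, 13.6, -6.4], [483.8, -152.0]), array([189.3, 184.7]), 74)
head (([488.7, -77.3, 14.3, 14.0, -47.5], [488.4, -77.1]), array([239.1, 185.3]), 78)
0.03504728896185988
```

View pics/w9.png

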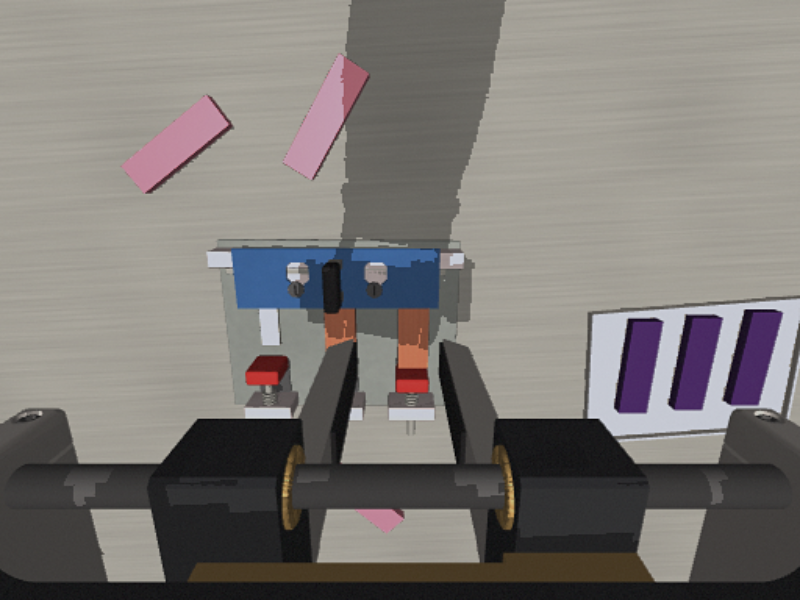

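The mask is flat (plate top at 35 mm) and drawn back to about -9.3 mm under both heads. The coupons are clamped and the tray is in order, so I'm handing in.

```bash
python3 -c "
from h import *
print(env.sign_off())"
```

```text
the job is handed in; nothing more can be done
None
```

I handed the job in at about 60 s of the 210 s: the three violet coupons lie flat in the tray, both fresh copper coupons (no third was in view) are clamped in the left and middle stations, and the mask is locked under the screw heads; the sign-off gave no verdict.

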